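# Find the latched key and release it

## Task

One of the four keys on the grey switch box has been left latched down. With the fingertips tap the four keys lightly one after another, from the end of the row nearest the robot to the far end, so that none of them switches over; then take the finger off and press the latched key down until it lets go, and let it spring up. Push no other key down as far as the latched one, and leave the tin, dish, spools and stamps round the box where they are; nothing is picked up.

Things in the scene. Friction and masses are not known exactly. Their poses are not given: they have to be found in the camera images.
- switch_box: grey switch box, fixed on the black cutting mat (mat top 20 mm above the table), 56 (x) x 150 (y) x 45 mm high, four identical square keys in a row on top, 40 mm apart. Origin: centre of its underside; +z up; the row runs along its own y: the key nearest the robot at y = +60 mm, then +20, -20, and the far end at -60 mm, all at x = 0. 3 mm high bezels surround the keys.
- switch_a: one of the four switches of the box, key and inside; the letters do not tell the place in the row, which differs from run to run. Origin: on the key's vertical axis at the height of the mat top (does not move with the key). Exactly one of the four starts latched, its key 5 mm lower than the others; an up key pushed 5 mm down is switched on, which is wrong.
- switch_b: one of the four switches of the box, key and inside; the letters do not tell the place in the row, which differs from run to run. Origin: on the key's vertical axis at the height of the mat top (does not move with the key). Exactly one of the four starts latched, its key 5 mm lower than the others; an up key pushed 5 mm down is switched on, which is wrong.
- switch_c: one of the four switches of the box, key and inside; the letters do not tell the place in the row, which differs from run to run. Origin: on the key's vertical axis at the height of the mat top (does not move with the key). Exactly one of the four starts latched, its key 5 mm lower than the others; an up key pushed 5 mm down is switched on, which is wrong.
- switch_d: one of the four switches of the box, key and inside; the letters do not tell the place in the row, which differs from run to run. Origin: on the key's vertical axis at the height of the mat top (does not move with the key). Exactly one of the four starts latched, its key 5 mm lower than the others; an up key pushed 5 mm down is switched on, which is wrong.
- key_a_top (a point): centre of the flat top of the key of switch_a (grey plastic, 24 x 24 mm, rounded edges); moves with the key. 81 mm above the table when the key is up, about 76 mm when latched, 71 mm at the bottom of the stroke.
- key_b_top (a point): centre of the flat top of the key of switch_b (grey plastic, 24 x 24 mm, rounded edges); moves with the key. 81 mm above the table when the key is up, about 76 mm when latched, 71 mm at the bottom of the stroke.
- key_c_top (a point): centre of the flat top of the key of switch_c (grey plastic, 24 x 24 mm, rounded edges); moves with the key. 81 mm above the table when the key is up, about 76 mm when latched, 71 mm at the bottom of the stroke.
- key_d_top (a point): centre of the flat top of the key of switch_d (grey plastic, 24 x 24 mm, rounded edges); moves with the key. 81 mm above the table when the key is up, about 76 mm when latched, 71 mm at the bottom of the stroke.
- key_a (a joint): how far the key of switch_a is pressed straight down, in m: 0 up, about 0.005 latched, 0.010 bottom stop. An up key gives at once: 1.5 N to start, then 0.7 N more per mm (5 N at 5 mm). A latched key does not give until about 5 N, then moves on against its spring, lets go about 8 mm down (7 to 8 N; 10 N reaches the stop) and springs right up when the finger leaves.
- key_b (a joint): how far the key of switch_b is pressed straight down, in m: 0 up, about 0.005 latched, 0.010 bottom stop. An up key gives at once: 1.5 N to start, then 0.7 N more per mm (5 N at 5 mm). A latched key does not give until about 5 N, then moves on against its spring, lets go about 8 mm down (7 to 8 N; 10 N reaches the stop) and springs right up when the finger leaves.
- key_c (a joint): how far the key of switch_c is pressed straight down, in m: 0 up, about 0.005 latched, 0.010 bottom stop. An up key gives at once: 1.5 N to start, then 0.7 N more per mm (5 N at 5 mm). A latched key does not give until about 5 N, then moves on against its spring, lets go about 8 mm down (7 to 8 N; 10 N reaches the stop) and springs right up when the finger leaves.
- key_d (a joint): how far the key of switch_d is pressed straight down, in m: 0 up, about 0.005 latched, 0.010 bottom stop. An up key gives at once: 1.5 N to start, then 0.7 N more per mm (5 N at 5 mm). A latched key does not give until about 5 N, then moves on against its spring, lets go about 8 mm down (7 to 8 N; 10 N reaches the stop) and springs right up when the finger leaves.
- wax_tin: bystander: round white tin with a lid, 68 mm across, 43 mm high, loose near the switch box. Origin: centre of its underside.
- snap_dish: bystander: small open blue dish of snap caps, 74 mm across, 18 mm high, loose near the switch box. Origin: centre of its underside. To its left a green hand press is fixed to the table; its lever with a black knob points back beside the robot, up to 230 mm high and 200 mm from the robot's axis, where a robot's shoulder may strike it.
- thread_spool_brown: bystander: spool of brown thread, 40 mm across, 49 mm high, loose near the switch box. Origin: centre of its underside.
- thread_spool_cream: bystander: spool of cream thread, 40 mm across, 49 mm high, loose near the switch box. Origin: centre of its underside.
- t_stamp_0: bystander: small metal stamp with a waisted grip, lying, 25x35x25 mm, loose near the switch box. Origin: centre of its underside.
- stamp_05: bystander: flat square metal stamp, 29x29x13 mm, loose near the switch box. Origin: centre of its underside.
- stamp_10: bystander: flat square metal stamp, 30x30x12 mm, loose near the switch box. Origin: centre of its underside.

How it is judged:
By the outcome, as a careful person would: the job done as asked, in the order asked, and still so for the second after the job is handed in, with the robot touching nothing.
It also fails if it takes over 48 s, if anything falls off the work surface, if the arm or the gripper's body presses on something with over 40 N, if the wrist force passes 120 N, or if a joint passes its speed limit or range.

## Robot

A 6-joint arm with a two-finger parallel gripper is mounted at the origin on the work surface; the furniture and walls round the work are solid. World frame = base frame: x ahead of the robot, y to its left, z up, the work surface at z = 0. Lengths are in m, angles in rad, forces in N, time in s.
With the tool pointing down it reaches from about 0.325 to 0.85 m from the base axis. Payload 4.4 kg.
Tool frame: the origin (TCP) lies on the mounting face of the last link; the fingertips stand 199 mm ahead of it and the grasp point (between the pads) lies 180 mm ahead of it; z points along the fingers, y is the line along which they close (so a half turn about z gives the same grasp; the last joint's range is limited). The gripper opens to 94 mm and grips with 3 to 60 N. Pads are 16 mm wide; open, the fingers measure 119 mm over their backs; the gripper's body (75 mm by 177 mm) begins 78 mm behind the grasp point.
Start: joints at [0.971, 0.207, 1.542, -0, 1.393, -0.15], TCP at [0.25, 0.518, 0.405] pointing down, gripper open.
Joint ranges: [-2.73, 2.73], [-0.86, 2.22], [0.23, 2.46], [-1.11, 4.25], [0.08, 2.63], [-2.82, 2.82]. Speed limits (rad/s): [2.79, 2.79, 3.14, 3.14, 3.14, 3.14].

## Interface

Orientations are given as a unit quaternion [x, y, z, w].
In Python, from plant import bot gives the robot as it stands. The module is installed in compiled form; this text tells all that it offers.
- The arm moves only by the shell command python3 -m pendant 'ROWS' [FORCE]. ROWS is JSON, one flat list of numbers, 7 for each row, row after row: the shift along the tool's x, y, z in m, then the turn, a rotation vector about the tool's x, y, z in rad, then the opening, from 0 (shut) to 1 (fully open). In form: [tx, ty, tz, wx, wy, wz, hand, tx, ty, tz, wx, wy, wz, hand, ...]. A call has 1 to 20 rows; each row shifts and turns the commanded pose from where the row before left it, along the tool's axes as they then stand; what a row does not reach is not made up. A row lasts 1/10 s, in which the tool goes at most 50 mm and 8.59 degrees, less where a joint would pass 70% of its speed; a pose out of reach is approached as far as the arm can. A call with a gripper value outside its range is refused whole. The fingers move at their own pace and stop on an object; FORCE is the grip in N (left out, the last holds). Time passes only in rows, so rows that do not move let the fingers close. It gives the time, the measured TCP pose, the force, the opening and the grip force at its end, in the units of the state.
- bot.get_state(): the state, without advancing time (a new reading comes with each control period).
- bot.snapshot(name): name is "side" or "top"; returns the picture (420x560x3 uint8, blue, green, red); there is no depth.
- bot.get_calibration(name): a dict with "intrinsics" (3x3 intrinsics, pixels), "rvec" (rotation vector, rad) and "tvec" (3), from world to camera coordinates, as OpenCV has them. Camera axes: x right, y down, z forward; pixel columns grow to the right and rows downward; lengths in m; the calibration is good to about 2 mm. A picture is of the moment at which its call begins. get_calibration takes no time and is no camera call.
- bot.sign_off(): hands the job in; it is judged then, once.
The state is a dict: "clock": time; "q": joint angles; "dq": joint speeds; "effort": joint torques, N m; "position": TCP position; "eef_rot": TCP orientation; "ft_force": force on the tool from outside, world axes, zero at the start; "torque": the same for the moment, N m; "gripper_width": opening from 0.0 (shut) to 1.0 (fully open); "finger_force": force on a finger pad.
Only numpy, scipy, OpenCV 4.12 (cv2) and the standard library are available. Lean on these libraries where they do the work, as an engineer would, in place of code of your own. Each camera call takes 0.05 s, during which the arm holds its last target. There are 200 camera calls.

## Working session

There is one attempt and no reset: what is moved stays moved. The work goes in short steps, Python scripts to look and compute and a shell command to move; the robot and the scene stay as the last step left them, time stands still between calls to the robot, and variables do not carry over. Pictures are saved under pics/ and viewed, at most 10 in all, crops included, and the job is handed in when it is done.

```bash
mkdir -p pics
python3 - <<'E'
from plant import bot
import cv2,numpy as np
for n in("top","side"):
    cv2.imwrite(f"pics/{n}0.png",bot.snapshot(n)); c=bot.get_calibration(n)
    R=cv2.Rodrigues(np.array(c["rvec"],float))[0]; print(n,np.round(c["intrinsics"],1).tolist(),"campos",(-R.T@np.array(c["tvec"]).ravel()).round(3),R.round(2).tolist())
s=bot.get_state();print(s)
E
```

```text
top [[490.3, 0.0, 284.7], [0.0, 490.3, 209.1], [0.0, 0.0, 1.0]] campos [ 0.419 -0.15   0.941] [[0.01, -1.0, 0.01], [-1.0, -0.01, -0.07], [0.07, -0.0, -1.0]]
side [[463.6, 0.0, 283.3], [0.0, 463.6, 208.3], [0.0, 0.0, 1.0]] campos [ 0.523 -0.865  0.618] [[1.0, 0.06, 0.01], [0.04, -0.58, -0.81], [-0.04, 0.81, -0.58]]
{'clock': 0.1, 'q': array([ 9.70510467e-01,  2.07310523e-01,  1.54279492e+00,  1.06244750e-05,
        1.39346865e+00, -1.50500594e-01]), 'dq': array([-0.00082109,  0.00049894, -0.0010691 ,  0.00065727, -0.00040745,
       -0.00051703]), 'effort': array([-2.36944015e-04, -3.71865678e+01, -2.82290661e+01,  6.99883187e-02,
        3.11116688e-02, -1.14319698e-05]), 'position': array([0.24981951, 0.51753812, 0.40362796]), 'eef_rot': array([ 2.23002509e-01,  9.74817367e-01, -9.19812978e-04, -3.68099947e-04]), 'ft_force': array([ 0.06494444, -0.34233548, -0.14939703]), 'torque': array([ 0.01678762,  0.01903997, -0.03107147]), 'finger_force': 0.0, 'gripper_width': 1.001206188208438}
```

View pics/top0.png

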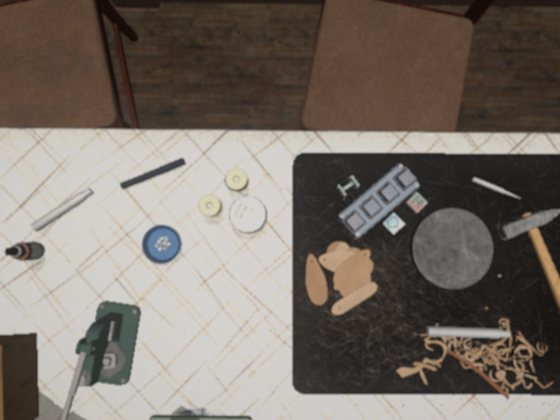

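View pics/side0.png

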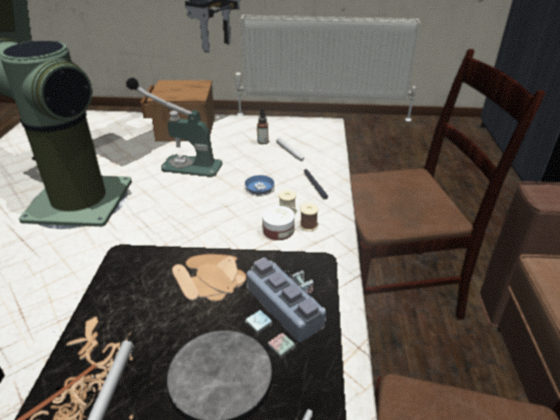

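Run:
```python
import cv2,numpy as np
t=cv2.imread("pics/top0.png")[155:245,325:430]; s=cv2.imread("pics/side0.png")[245:345,235:340]
f=lambda a:cv2.resize(a,(400*1,int(400*a.shape[0]/a.shape[1])),interpolation=cv2.INTER_CUBIC)
a,b=f(t),f(s);h=max(a.shape[0],b.shape[0]);o=np.zeros((h,800,3),np.uint8);o[:a.shape[0],:400]=a;o[:b.shape[0],400:]=b
cv2.imwrite("pics/crop.png",np.clip(o*1.3,0,255).astype(np.uint8))
```

```text
(no output)
```

View pics/crop.png

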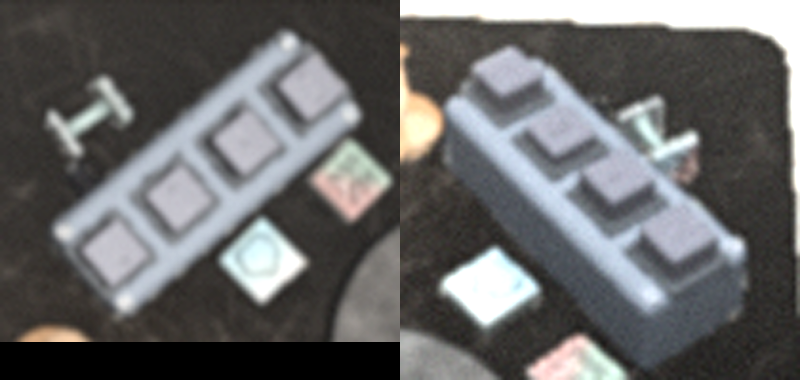

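```bash
cat > h.py <<'E'
import cv2,numpy as np
from plant import bot
def ray(n,px,z):
    c=bot.get_calibration(n);K=np.array(c["intrinsics"]);R=cv2.Rodrigues(np.array(c["rvec"],float))[0];t=np.array(c["tvec"]).ravel()
    o=-R.T@t;d=R.T@np.linalg.inv(K)@np.array([px[0],px[1],1.]);return o+d*(z-o[2])/d[2]
E
python3 - <<'E'
from h import *
for n,(x0,y0,x1,y1) in(("top",(325,155,430,245)),("side",(235,245,340,345))):
    im=cv2.imread(f"pics/{n}0.png")[y0:y1,x0:x1]; im=cv2.resize(im,None,fx=4,fy=4,interpolation=cv2.INTER_CUBIC)
    b,g,r=[im[...,i].astype(int) for i in range(3)]
    for s in ((178,202),(215,172),(115,250)) if n=="top" else ((510-400,75),(560-400,140),(200,105),(690-400,240)):
        print(n,s,im[int(s[1]*1.05),int(s[0]*1.05)])
    m=((r>85)&(b-r<28)&(g-r<9)&(abs(g-b)<40)).astype(np.uint8)
    m=cv2.morphologyEx(m,cv2.MORPH_OPEN,np.ones((9,9)))
    k,l,st,ce=cv2.connectedComponentsWithStats(m)
    for i in range(1,k):
        if st[i,4]>600:
            px=(ce[i]+.5)/4-.5+[x0,y0]; print(n,st[i].tolist(),px.round(1),*[ray(n,px,z)[:2].round(4) for z in(.081,.076)])
E
```

```text
top (178, 202) [156 149 150]
top (215, 172) [127 120 116]
top (115, 250) [157 151 153]
top [57, 34, 321, 298, 38251] [379.3 199.9] [ 0.496  -0.3202] [ 0.4965 -0.3212]
top [99, 81, 40, 48, 942] [354.4 180.6] [ 0.5298 -0.2763] [ 0.5304 -0.2771]
top [50, 118, 36, 46, 782] [341.5 189.8] [ 0.5133 -0.2536] [ 0.5138 -0.2542]
top [326, 173, 80, 60, 2890] [415.7 204.5] [ 0.4884 -0.3845] [ 0.4888 -0.3858]
top [353, 246, 67, 114, 5347] [422.8 233.2] [ 0.4381 -0.3965] [ 0.4382 -0.3979]
top [263, 261, 60, 58, 1416] [398.2 227.3] [ 0.448  -0.3533] [ 0.4482 -0.3545]
top [21, 343, 71, 17, 941] [338.7 242.7] [ 0.42   -0.2487] [ 0.42   -0.2493]
side (110, 75) [160 147 147]
side (160, 140) [161 147 144]
side (200, 105) [51 51 51]
side (290, 240) [160 148 145]
side [0, 0, 420, 267, 14311] [301.  253.2] [ 0.5223 -0.2483] [ 0.5222 -0.2426]
side [0, 44, 47, 127, 2716] [238.4 275.8] [ 0.4205 -0.3118] [ 0.4196 -0.3066]
side [75, 48, 78, 54, 2771] [263.  263.2] [ 0.4582 -0.2785] [ 0.4576 -0.2731]
side [133, 98, 74, 66, 2881] [276.4 277.9] [ 0.4834 -0.3127] [ 0.4831 -0.3076]
side [282, 138, 32, 56, 949] [309.6 287. ] [ 0.5383 -0.33  ] [ 0.5384 -0.325 ]
side [179, 152, 86, 62, 3185] [290.6 290.2] [ 0.508  -0.3389] [ 0.5078 -0.334 ]
side [250, 211, 85, 65, 3429] [307.1 305.2] [ 0.5348 -0.3692] [ 0.5349 -0.3646]
side [0, 347, 98, 53, 3423] [243.9 339.4] [ 0.446  -0.4398] [ 0.4453 -0.4359]
side [133, 352, 68, 48, 2191] [277.3 339.5] [ 0.4934 -0.4369] [ 0.4931 -0.4329]
```

Run:
```python
from h import *
for z in(.15,.2,.22,.23): print(z,"knob",ray("side",(133,85),z).round(3),"pivot",ray("side",(205,112),z).round(3))
for p,z in(((65,415),.2),((85,365),.15),((110,310),.0),((105,385),0)): print("top",p,ray("top",p,z).round(3))
print("barrel side ray at x/y planes")
from plant import bot
c=bot.get_calibration("side");R=cv2.Rodrigues(np.array(c["rvec"],float))[0];t=np.array(c["tvec"]).ravel();K=np.array(c["intrinsics"])
for P in((0,0,0),(0,0,.2),(0,0,.4),(.1,-.1,.3),(.0,.2,.23)):
    q=K@(R@np.array(P)+t);print(P,(q[:2]/q[2]).round())
```

```text
0.15 knob [0.044 0.34  0.15 ] pivot [0.275 0.178 0.15 ]
0.2 knob [0.095 0.211 0.2  ] pivot [0.301 0.066 0.2  ]
0.22 knob [0.115 0.16  0.22 ] pivot [0.312 0.022 0.22 ]
0.23 knob [0.126 0.134 0.23 ] pivot [ 0.317 -0.001  0.23 ]
top (65, 415) [0.163 0.167 0.2  ]
top (85, 365) [0.223 0.16  0.15 ]
top (110, 310) [0.289 0.175 0.   ]
top (105, 385) [0.15 0.18 0.  ]
barrel side ray at x/y planes
(0, 0, 0) [ 80. 200.]
(0, 0, 0.2) [ 56. 121.]
(0, 0, 0.4) [25. 20.]
(0.1, -0.1, 0.3) [69. 95.]
(0.0, 0.2, 0.23) [90. 74.]
```

```bash
python3 -c "
import cv2
s=cv2.imread('pics/side0.png')[20:240,0:240];cv2.imwrite('pics/c2.png',cv2.resize(s,None,fx=2.5,fy=2.5,interpolation=cv2.INTER_CUBIC))"
```

```text
(no output)
```

View pics/c2.png

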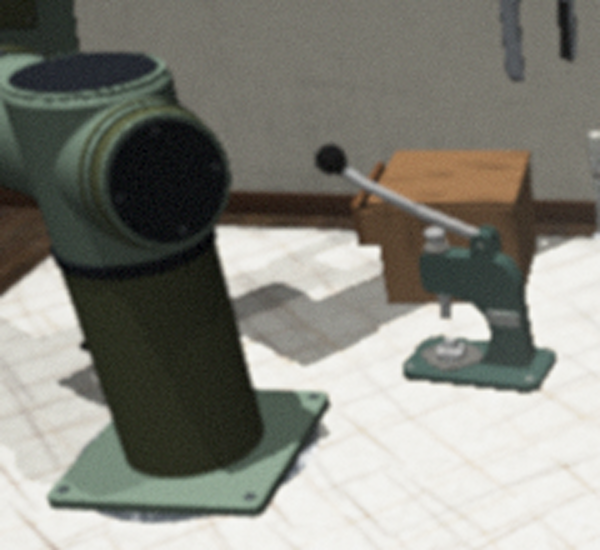

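Run:
```python
from h import *
from scipy.optimize import fsolve
def cam(n):
    c=bot.get_calibration(n);return np.array(c["intrinsics"]),cv2.Rodrigues(np.array(c["rvec"],float))[0],np.array(c["tvec"]).ravel()
K,R,t=cam("side")
pr=lambda P:(lambda q:q[:2]/q[2])(K@(R@np.array(P)+t))
e,z=fsolve(lambda v:pr((v[0]*.825,-v[0]*.565,v[1]))-[67,90],[.1,.3]);print("cap centre e,z",e,z)
# cap rim points below / above the centre, radius r
for r in(.05,.06,.07,.08,.09):print(r,pr((e*.825,-e*.565,z-r)).round(1),pr((e*.825,-e*.565,z+r)).round(1))
for r in(.06,.07,.08,.09,.1):print("col",r,pr((0,0,.03)),(pr((r,0,.03))-pr((-r,0,.03))).round(1))
s=cv2.imread('pics/top0.png')[295:420,20:160];cv2.imwrite('pics/c3.png',cv2.resize(s,None,fx=4,fy=4,interpolation=cv2.INTER_CUBIC))
```

```text
cap centre e,z 0.08305590513816638 0.2869111744860518
0.05 [ 73.8 114.6] [59.8 63.7]
0.06 [ 75.1 119.4] [58.2 58.2]
0.07 [ 76.4 124. ] [56.7 52.6]
0.08 [ 77.6 128.6] [55.2 47. ]
0.09 [ 78.9 133.2] [53.6 41.3]
col 0.06 [ 76.32199184 188.8912909 ] [51.1  2. ]
col 0.07 [ 76.32199184 188.8912909 ] [59.6  2.3]
col 0.08 [ 76.32199184 188.8912909 ] [68.1  2.6]
col 0.09 [ 76.32199184 188.8912909 ] [76.6  2.9]
col 0.1 [ 76.32199184 188.8912909 ] [85.1  3.3]
```

View pics/c3.png

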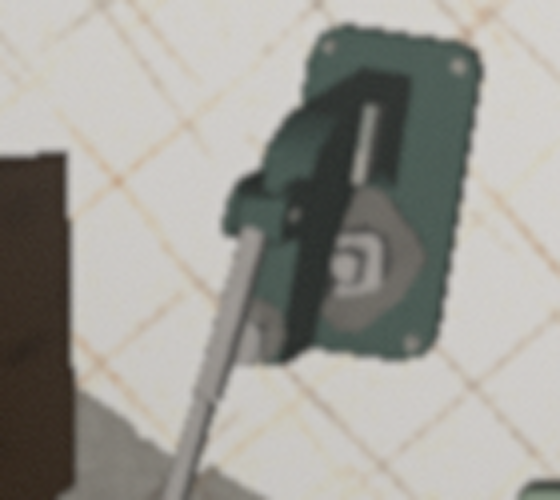

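Run:
```python
from h import *
C=ray("top",(0,0),.5);o=(lambda c:-cv2.Rodrigues(np.array(c["rvec"],float))[0].T@np.array(c["tvec"]).ravel())(bot.get_calibration("top"))
a=ray("top",(82.5,353.75),0);b=ray("top",(63.75,418.75),0);n=np.cross(a-o,b-o)
for nm,px in(("knob",(132.5,83.5)),("pivot",(193,114))):
    p0,p1=ray("side",px,.3),ray("side",px,0);s=n@(o-p0)/(n@(p1-p0));p=p0+s*(p1-p0);print(nm,p.round(3),np.hypot(*p[:2]),np.degrees(np.arctan2(p[1],p[0])))
```

```text
knob [0.109 0.175 0.218] 0.20619320543424233 58.13814201208855
pivot [0.249 0.162 0.151] 0.2970046410383374 33.0953161379002
```

```bash
R='-0.034,-0.018,0,0,0,0,0'; python3 -m pendant "[-0.034,-0.018,0,0,0,0,0, -0.034,-0.018,0,0,0,0,0, -0.034,-0.018,0,0,0,0,0, -0.034,-0.018,0,0,0,0,0, -0.034,-0.018,0,0,0,0,0, -0.034,-0.018,0,0,0,0,0, -0.034,-0.018,0,0,0,0,0, -0.034,-0.018,0,0,0,0,0, -0.034,-0.018,0,0,0,0,0, -0.034,-0.018,0,0,0,0,0, -0.034,-0.018,0,0,0,0,0, -0.034,-0.018,0,0,0,0,0, -0.034,-0.018,0,0,0,0,0, -0.034,-0.018,0,0,0,0,0]"
python3 - <<'E'
from h import *
s=bot.get_state();print(s["q"].round(3),s["position"].round(4),s["eef_rot"].round(4),s["effort"].round(2))
i=bot.snapshot("side");cv2.imwrite("pics/s1.png",cv2.resize(i[0:240,0:320],None,fx=2.4,fy=2.4,interpolation=cv2.INTER_CUBIC))
E
```

```text
clock: 1.5
position: [0.5696, 0.0825, 0.4041]
eef_rot: [0.223, 0.975, -0.0, -0.001]
ft_force: [-0.3, 0.1, -0.0]
gripper_width: 0.008
finger_force: 0.0
[-0.007  0.209  1.54   0.     1.394 -1.127] [0.5696 0.0825 0.4041] [ 2.231e-01  9.748e-01 -1.000e-04 -5.000e-04] [  1.39 -38.71 -26.69  -0.1    0.12   0.45]
```

View pics/s1.png

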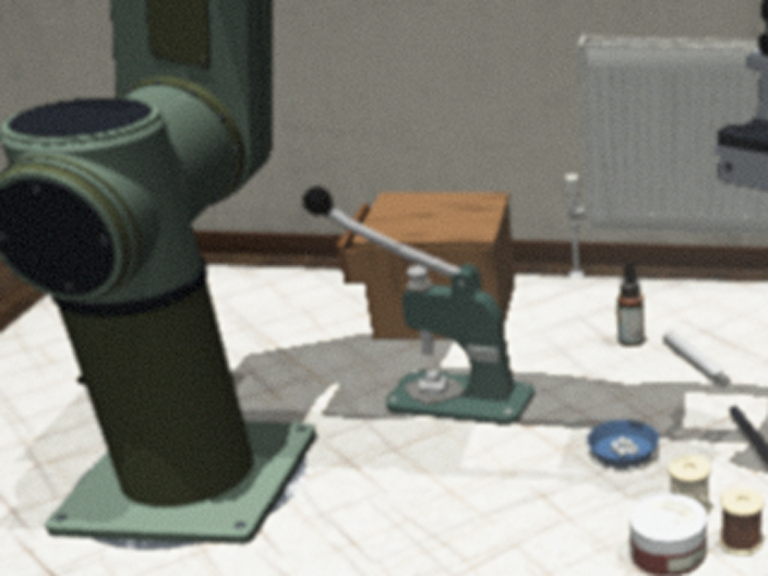

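Run:
```python
from h import *
c=bot.get_calibration("side");R=cv2.Rodrigues(np.array(c["rvec"],float))[0];t=np.array(c["tvec"]).ravel();K=np.array(c["intrinsics"])
th=np.radians(np.arange(0,100,15))
for y in(.08,.11,.14,.17,.2,.23):
  for r in(.06,.07,.08):
    P=np.stack([r*np.cos(th),0*th+y,.287-r*np.sin(th)],1)@R.T+t;q=P@K.T;q=q[:,:2]/q[:,2:]*2.4
    print(y,r,q.round(0).astype(int).tolist())
```

```text
0.08 0.06 [[214, 162], [216, 179], [213, 195], [206, 208], [195, 217], [182, 223], [165, 225]]
0.08 0.07 [[225, 162], [227, 182], [224, 200], [216, 215], [203, 227], [187, 234], [168, 235]]
0.08 0.08 [[237, 162], [239, 185], [235, 206], [225, 223], [211, 236], [192, 244], [171, 246]]
0.11 0.06 [[227, 151], [229, 168], [226, 183], [219, 196], [209, 205], [195, 211], [179, 213]]
0.11 0.07 [[238, 151], [240, 171], [237, 189], [229, 203], [216, 215], [200, 221], [182, 223]]
0.11 0.08 [[249, 151], [251, 174], [247, 194], [238, 211], [224, 224], [205, 231], [185, 233]]
0.14 0.06 [[240, 140], [242, 157], [239, 172], [232, 184], [221, 194], [208, 200], [193, 201]]
0.14 0.07 [[251, 140], [252, 160], [249, 177], [241, 192], [229, 203], [213, 209], [195, 211]]
0.14 0.08 [[261, 141], [263, 163], [259, 183], [250, 199], [236, 212], [218, 219], [198, 221]]
0.17 0.06 [[252, 130], [254, 146], [251, 161], [244, 174], [233, 183], [220, 188], [205, 190]]
0.17 0.07 [[262, 130], [264, 149], [261, 167], [253, 181], [240, 192], [225, 198], [208, 200]]
0.17 0.08 [[273, 130], [275, 152], [270, 172], [261, 188], [247, 200], [230, 208], [210, 210]]
0.2 0.06 [[264, 120], [265, 136], [262, 151], [255, 163], [245, 172], [232, 178], [217, 179]]
0.2 0.07 [[274, 121], [275, 139], [272, 156], [264, 170], [252, 181], [237, 187], [220, 189]]
0.2 0.08 [[284, 121], [285, 142], [281, 161], [272, 178], [259, 190], [241, 197], [222, 199]]
0.23 0.06 [[275, 111], [276, 127], [273, 141], [266, 153], [256, 162], [243, 168], [229, 169]]
0.23 0.07 [[284, 111], [286, 130], [282, 146], [274, 160], [263, 171], [248, 177], [231, 179]]
0.23 0.08 [[294, 112], [296, 133], [292, 152], [283, 167], [269, 179], [252, 186], [233, 188]]
```

```bash
python3 -c "
import cv2
i=cv2.imread('pics/s1.png')[60:260,100:360];cv2.imwrite('pics/c4.png',cv2.resize(i,None,fx=3,fy=3,interpolation=cv2.INTER_CUBIC))"
```

```text
(no output)
```

View pics/c4.png

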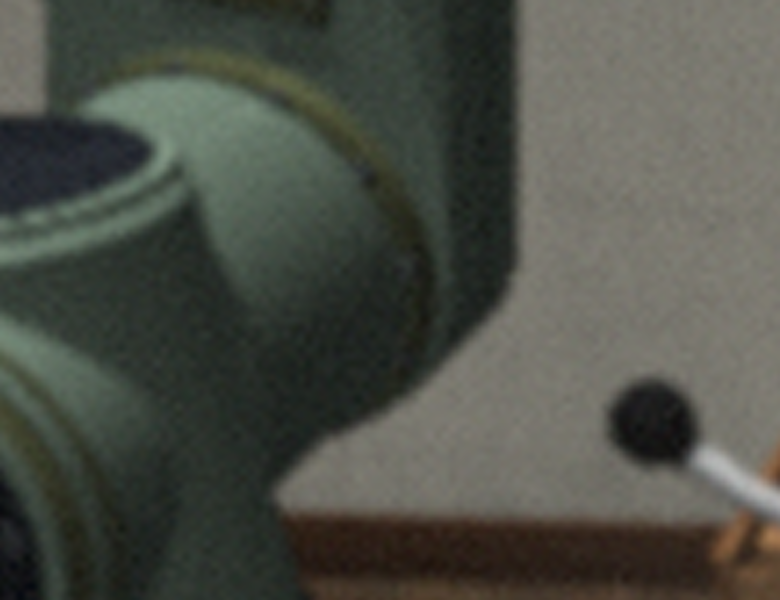

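```bash
python3 -m pendant "[-0.013,-0.029,0,0,0,0,0, -0.013,-0.029,0,0,0,0,0, -0.013,-0.029,0,0,0,0,0, -0.013,-0.029,0,0,0,0,0, -0.013,-0.029,0,0,0,0,0, -0.013,-0.029,0,0,0,0,0]"
python3 - <<'E'
from h import *
s=bot.get_state();print(s["q"].round(4),s["position"].round(4),s["eef_rot"].round(4),s["effort"].round(2))
i=bot.snapshot("side");cv2.imwrite("pics/s2f.png",i);cv2.imwrite("pics/s2.png",cv2.resize(i[20:130,20:170],None,fx=5.3,fy=5.3,interpolation=cv2.INTER_CUBIC))
E
```

```text
clock: 2.15
position: [0.5633, -0.1077, 0.4041]
eef_rot: [0.223, 0.975, 0.0, -0.001]
ft_force: [0.5, -0.3, 0.7]
gripper_width: 0.006
finger_force: 0.0
[-3.3980e-01  2.0420e-01  1.5456e+00  1.0000e-04  1.3929e+00 -1.4609e+00] [ 0.5633 -0.1077  0.4041] [ 2.230e-01  9.748e-01  1.000e-04 -5.000e-04] [  1.96 -37.59 -27.55  -0.04   0.15   0.44]
```

View pics/s2.png

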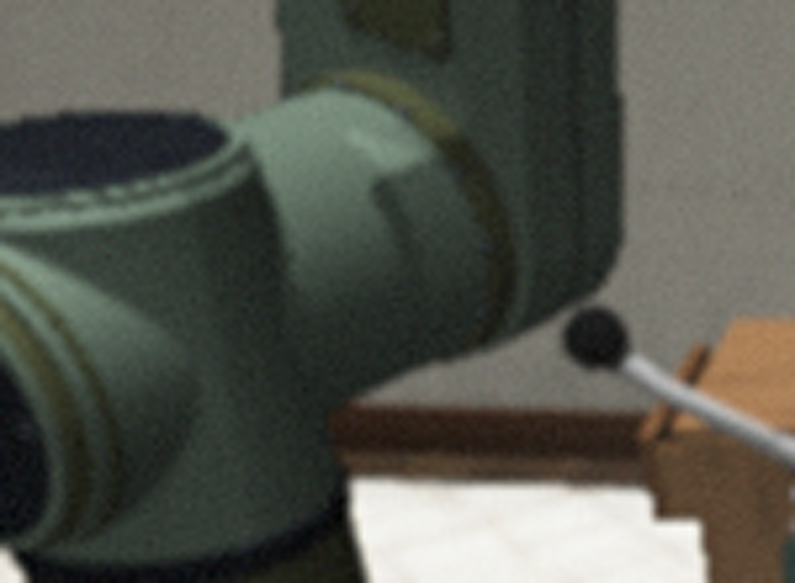

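Run:
```python
from h import *
c=bot.get_calibration("side");R=cv2.Rodrigues(np.array(c["rvec"],float))[0];t=np.array(c["tvec"]).ravel();K=np.array(c["intrinsics"])
th=np.radians(np.arange(0,121,15))
L=np.array([.3335,.943,0]);F=np.array([.943,-.3335,0])
pr=lambda P:(lambda q:(q[:,:2]/q[:,2:]-[20,20])*5.3)((np.atleast_2d(P)@R.T+t)@K.T)
for e in(.12,.17,.185,.2,.215):
  for r in(.06,.065,.07,.075):
    P=e*L+r*np.cos(th)[:,None]*F+(.287-r*np.sin(th))[:,None]*[0,0,1]
    print(e,r,pr(P).round(0).astype(int).tolist())
print("knob",pr([.109,.175,.218]),pr([.109,.175,.232]),pr([.109,.175,.204]))
```

```text
0.12 0.06 [[469, 243], [473, 280], [469, 313], [457, 338], [438, 356], [414, 365], [386, 364], [355, 354], [325, 335]]
0.12 0.065 [[479, 244], [484, 285], [479, 320], [466, 348], [445, 367], [419, 376], [388, 375], [356, 364], [323, 344]]
0.12 0.07 [[489, 246], [494, 289], [489, 327], [474, 357], [452, 378], [424, 388], [391, 386], [356, 375], [321, 353]]
0.12 0.075 [[499, 248], [504, 294], [498, 335], [483, 367], [459, 389], [429, 399], [394, 398], [356, 385], [319, 362]]
0.17 0.06 [[550, 206], [553, 243], [548, 274], [535, 300], [516, 317], [492, 326], [465, 325], [435, 315], [406, 297]]
0.17 0.065 [[559, 208], [563, 247], [557, 282], [544, 309], [523, 328], [497, 337], [467, 336], [436, 326], [404, 306]]
0.17 0.07 [[569, 209], [573, 252], [567, 289], [552, 318], [530, 338], [502, 348], [470, 347], [436, 336], [402, 315]]
0.17 0.075 [[579, 211], [583, 256], [576, 296], [560, 327], [536, 349], [506, 359], [472, 358], [436, 346], [399, 324]]
0.185 0.06 [[573, 196], [575, 232], [570, 263], [558, 289], [539, 306], [515, 315], [487, 314], [458, 304], [429, 287]]
0.185 0.065 [[582, 197],
[... 688 characters left out ...]
93]]
0.2 0.075 [[624, 190], [627, 235], [620, 274], [604, 305], [580, 326], [550, 336], [516, 336], [481, 324], [445, 302]]
0.215 0.06 [[617, 176], [619, 211], [614, 242], [601, 267], [582, 284], [559, 293], [531, 292], [503, 283], [474, 266]]
0.215 0.065 [[627, 177], [629, 216], [623, 249], [609, 276], [589, 295], [563, 304], [534, 303], [503, 293], [472, 274]]
0.215 0.07 [[636, 179], [639, 220], [632, 256], [617, 285], [595, 305], [567, 315], [536, 314], [503, 303], [470, 283]]
0.215 0.075 [[646, 180], [649, 224], [641, 263], [625, 294], [601, 315], [572, 325], [538, 325], [502, 313], [467, 291]]
knob [[596.4087523  336.14995534]] [[590.63553465 305.44793705]] [[602.09665134 366.39824862]]
```

```bash
cat > st.py <<'E'
from h import *
import json
s=bot.get_state();d={k:np.round(s[k],5).tolist() for k in("q","position","eef_rot","ft_force")};open("log.txt","a").write(json.dumps(d)+"\n");print(d,s["effort"].round(1))
E
python3 st.py; python3 -m pendant "[0.017,0.036,0,0,0,0,0, 0,0,0,0,0,0.143,0, 0,0,0,0,0,0.143,0, 0,0,0,0,0,0.143,0, 0,0,0,0,0,0.143,0, 0,0,0,0,0,0.143,0, 0,0,0,0,0,0.143,0, 0,0,0,0,0,0.143,0, 0,0,0,0,0,0.143,0, 0,0,0,0,0,0.143,0, 0,0,0,0,0,0.143,0, 0,0,0,0,0,0,0]" >/dev/null; python3 st.py
python3 -m pendant "[0,0,0,0,-0.14,0,0, 0,0,0,0,-0.14,0,0, 0,0,0,0,0,0,0]" >/dev/null; python3 st.py
python3 -m pendant "[0,0,0,0,-0.14,0,0, 0,0,0,0,-0.14,0,0, 0,0,0,0,0,0,0]" ; python3 st.py
```

```text
{'q': [-0.34571, 0.20546, 1.54403, -0.00411, 1.39175, -1.46242], 'position': [0.56322, -0.11185, 0.4041], 'eef_rot': [0.22474, 0.97442, -0.00203, -6e-05], 'ft_force': [1.16959, -1.83247, -0.74819]} [  4.2 -38.5 -26.7   1.    0.5  -0.2]
{'q': [-0.26986, 0.19204, 1.55997, 1e-05, 1.39068, 0.03876], 'position': [0.56382, -0.06652, 0.4041], 'eef_rot': [0.80738, 0.59002, -0.00034, -0.00043], 'ft_force': [0.22772, -0.48041, -0.41291]} [ -0.  -36.5 -28.2   0.1   0.    0.7]
{'q': [-0.19869, 0.21562, 1.54395, -0.28202, 1.42067, 0.15309], 'position': [0.56408, -0.06568, 0.40393], 'eef_rot': [0.79807, 0.58611, -0.11338, 0.08187], 'ft_force': [0.26268, 0.65202, 0.18948]} [ -0.3 -37.5 -28.3  -1.7   0.2   0.2]
clock: 4.0
position: [0.564, -0.0659, 0.4034]
eef_rot: [0.775, 0.569, -0.223, 0.161]
ft_force: [0.4, 0.4, -0.1]
gripper_width: 0.006
finger_force: 0.0
{'q': [-0.13719, 0.25101, 1.53584, -0.55098, 1.47868, 0.25459], 'position': [0.56399, -0.0659, 0.40341], 'eef_rot': [0.77512, 0.56866, -0.22313, 0.1613], 'ft_force': [0.41952, 0.41912, -0.09969]} [ -0.1 -38.6 -27.9  -2.6   0.7   0.2]
```

```bash
cat > fk.py <<'E'
import json,numpy as np
from scipy.spatial.transform import Rotation as Rn
from scipy.optimize import least_squares
D=[json.loads(l) for l in open("log.txt")]
D+=[dict(q=[.970510,.207311,1.542795,0,1.393469,-.150501],position=[.24982,.51754,.40363],eef_rot=[.2230025,.974817,-.00092,-.000368])]
Y=lambda a:Rn.from_euler('y',a);Z=lambda a:Rn.from_euler('z',a)
def fk(v,q,tip=0.,sg=1):
    s,h,a2,a3,d4,w,L=v
    R1=Z(q[0]);p=R1.apply([0,s,h]);R=R1*Y(q[1]);p=p+R.apply([0,0,a2]);R=R*Y(q[2]);p=p+R.apply([a3,0,d4]);R=R*Z(sg*q[3])*Y(q[4])
    return p+R.apply([0,w,L+tip]),R*Z(sg*q[5])
v0=[.0,.287,.4,0,.45,.086,.15]
def res(v,sg):
    return np.concatenate([fk(v,d["q"],0,sg)[0]-d["position"] for d in D])
def fit():
    out=[least_squares(lambda v:np.r_[res(v,sg),1e-3*(v[0]),1e-3*(v[1]-.287),1e-3*v[3]],v0) for sg in(1,-1)]
    i=int(out[1].cost<out[0].cost);return out[i].x,(1,-1)[i]
v,sg=fit()
q=D[0]["q"];Roff=(fk(v,D[1]["q"],0,sg)[1].inv()*Rn.from_quat(D[1]["eef_rot"]))
if __name__=="__main__":
    print(v.round(4),sg,(res(v,sg)*1000).round(1))
    for d in D: print(((fk(v,d["q"],0,sg)[1]*Roff).inv()*Rn.from_quat(d["eef_rot"])).magnitude().round(4),end=" ")
E
python3 fk.py
```

```text
[0.0862 0.2823 0.4543 0.093  0.4995 0.     0.1426] 1 [-0.  0. -0.  0. -0.  0.  0.  0. -0.  0. -0.  0. -0. -0.  0.]Traceback (most recent call last):
  File "fk.py", line 21, in <module>
    for d in D: print(((fk(v,d["q"],0,sg)[1]*Roff).inv()*Rn.from_quat(d["eef_rot"])).magnitude().round(4),end=" ")
                      ^^^^^^^^^^^^^^^^^^^^^^^^^^^^^^^^^^^^^^^^^^^^^^^^^^^^^^^^^^^^^^^^^^^^^^^^^^^^^^^^
AttributeError: 'float' object has no attribute 'round'
```

```bash
cat > ik.py <<'E'
from fk import *
def ik(tip,R,q0):
    # tip: world fingertip point; tool orientation R (eef)
    def f(q):
        p,Rr=fk(v,q,.199,sg);return np.r_[(p-tip)*10,((Rr*Roff).inv()*R).as_rotvec()]
    o=least_squares(f,q0);return o.x,o.cost
E
python3 - <<'E'
from ik import *
R0=Rn.from_quat(D[-2]["eef_rot"]);q0=D[-2]["q"];print(R0.as_matrix().round(3).tolist(), "tip now",(np.array(D[-2]["position"])+R0.apply([0,0,.199])).round(4))
KE=[(.4579,-.2774),(.4835,-.3081),(.5091,-.3389),(.5347,-.3696)]
for add in(-.25,-.3,-.35,-.4):
  R=R0*Rn.from_rotvec([0,add,0])
  print("tilt",np.degrees(np.arccos(-R.as_matrix()[2,2])).round(1))
  for k in KE:
    for z in (.08,.12):
      # contact edge = tip + .008 x_tool
      q,c=ik(np.r_[k,z]-R.apply([.008,0,0]),R,q0);print(k,z,q.round(3),round(c,6),"knob-safe" if q[0]>-.335 else "")
E
```

```text
[[0.254, 0.954, -0.162], [0.81, -0.301, -0.504], [-0.529, -0.004, -0.848]] tip now [ 0.5317 -0.1662  0.2346]
tilt 46.3
(0.4579, -0.2774) 0.08 [-0.251  0.418  1.801 -0.897  1.177  0.527] 0.0 knob-safe
(0.4579, -0.2774) 0.12 [-0.251  0.35   1.789 -0.873  1.228  0.461] 0.0 knob-safe
(0.4835, -0.3081) 0.08 [-0.293  0.465  1.727 -0.904  1.167  0.481] 0.0 knob-safe
(0.4835, -0.3081) 0.12 [-0.293  0.401  1.716 -0.881  1.215  0.418] 0.0 knob-safe
(0.5091, -0.3389) 0.08 [-0.331  0.515  1.648 -0.907  1.161  0.435] 0.0 knob-safe
(0.5091, -0.3389) 0.12 [-0.331  0.454  1.637 -0.884  1.206  0.374] 0.0 knob-safe
(0.5347, -0.3696) 0.08 [-0.364  0.567  1.563 -0.907  1.159  0.388] 0.0 
(0.5347, -0.3696) 0.12 [-0.364  0.509  1.552 -0.885  1.202  0.33 ] 0.0 
tilt 49.2
(0.4579, -0.2774) 0.08 [-0.229  0.444  1.796 -0.94   1.204  0.574] 0.0 knob-safe
(0.4579, -0.2774) 0.12 [-0.229  0.375  1.787 -0.918  1.251  0.507] 0.0 knob-safe
(0.4835, -0.3081) 0.08 [-0.272  0.49   1.723 -0.95   1.192  0.529] 0.0 knob-safe
(0.4835, -0.3081) 0.12 [-0.272  0.424  1.715 -0.928  1.237  0.464] 0.0 knob-safe
(0.5091, -0.3389)
[... 904 characters left out ...]
 1.554 -0.985  1.24   0.42 ] 0.0 knob-safe
tilt 54.9
(0.4579, -0.2774) 0.08 [-0.189  0.501  1.784 -1.02   1.263  0.66 ] 0.0 knob-safe
(0.4579, -0.2774) 0.12 [-0.189  0.429  1.78  -1.001  1.304  0.593] 0.0 knob-safe
(0.4835, -0.3081) 0.08 [-0.234  0.543  1.714 -1.035  1.248  0.616] 0.0 knob-safe
(0.4835, -0.3081) 0.12 [-0.234  0.474  1.71  -1.016  1.286  0.551] 0.0 knob-safe
(0.5091, -0.3389) 0.08 [-0.274  0.586  1.638 -1.045  1.237  0.57 ] 0.0 knob-safe
(0.5091, -0.3389) 0.12 [-0.274  0.521  1.634 -1.026  1.272  0.507] 0.0 knob-safe
(0.5347, -0.3696) 0.08 [-0.31   0.633  1.557 -1.051  1.229  0.522] 0.0 knob-safe
(0.5347, -0.3696) 0.12 [-0.31   0.571  1.553 -1.032  1.262  0.462] 0.0 knob-safe
```

```bash
python3 -m pendant "[0,0,0,0,-0.127,0,0, 0,0,0,0,-0.127,0,0, 0,0,0,0,-0.126,0,0, 0,0,0,0,0,0,0]" >/dev/null; python3 st.py
cat > go.py <<'E'
# prints tool-frame shift of the contact edge to each key at height z (arg), plus unit world vectors
from h import *
from scipy.spatial.transform import Rotation as Rn
import sys
s=bot.get_state();R=Rn.from_quat(s["eef_rot"]);e=s["position"]+R.apply([.008,0,.199]);z=float(sys.argv[1])
KE=[(.4579,-.2774),(.4835,-.3081),(.5091,-.3389),(.5347,-.3696)]
print("edge",e.round(4),"tilt",np.degrees(np.arccos(-R.as_matrix()[2,2])).round(1),"q",s["q"].round(3),"F",s["ft_force"].round(2),s["clock"])
for i,k in enumerate(KE): print("K%d"%(i+1),R.inv().apply(np.r_[k,z]-e).round(4))
print("1mm up",R.inv().apply([0,0,.001]).round(5))
E
python3 go.py .095
```

```text
{'q': [-0.07275, 0.31277, 1.53712, -0.89867, 1.59081, 0.35872], 'position': [0.5638, -0.06655, 0.40296], 'eef_rot': [0.71977, 0.52763, -0.36552, 0.26446], 'ft_force': [0.15456, 0.10983, -0.0935]} [ -0.  -40.1 -26.8  -3.5   1.3   0.1]
edge [ 0.516  -0.2145  0.2785] tilt 53.6 q [-0.073  0.313  1.537 -0.899  1.591  0.359] F [ 0.15  0.11 -0.09] 4.4
K1 [ 0.102  -0.0354  0.1714]
K2 [ 0.0891 -0.0017  0.1886]
K3 [0.0761 0.032  0.2058]
K4 [0.0633 0.0657 0.2231]
1mm up [-8.1e-04 -1.0e-05 -5.9e-04]
```

```bash
python3 -m pendant "[0.0127,-0.0044,0.0214,0,0,0,0, 0.0127,-0.0044,0.0214,0,0,0,0, 0.0127,-0.0044,0.0214,0,0,0,0, 0.0127,-0.0044,0.0214,0,0,0,0, 0.0127,-0.0044,0.0214,0,0,0,0, 0.0127,-0.0044,0.0214,0,0,0,0, 0.0127,-0.0044,0.0214,0,0,0,0, 0.0127,-0.0044,0.0214,0,0,0,0, 0,0,0,0,0,0,0, 0,0,0,0,0,0,0]" >/dev/null; python3 go.py .085
python3 - <<'E'
from h import *
a=[cv2.resize(bot.snapshot(n)[y:y+130,x:x+175],None,fx=4,fy=4,interpolation=cv2.INTER_CUBIC)[::1] for n,x,y in(("side",190,215),)]
cv2.imwrite("pics/s3.png",a[0])
E
```

```text
edge [ 0.4591 -0.2794  0.0977] tilt 53.7 q [-0.2    0.461  1.78  -0.995  1.269  0.616] F [-0.31  0.18 -0.41] 5.4
K1 [ 0.0112 -0.0017  0.0063]
K2 [-0.0015  0.0321  0.0235]
K3 [-0.0143  0.0658  0.0408]
K4 [-0.0269  0.0996  0.0581]
1mm up [-0.00081 -0.      -0.00059]
```

View pics/s3.png

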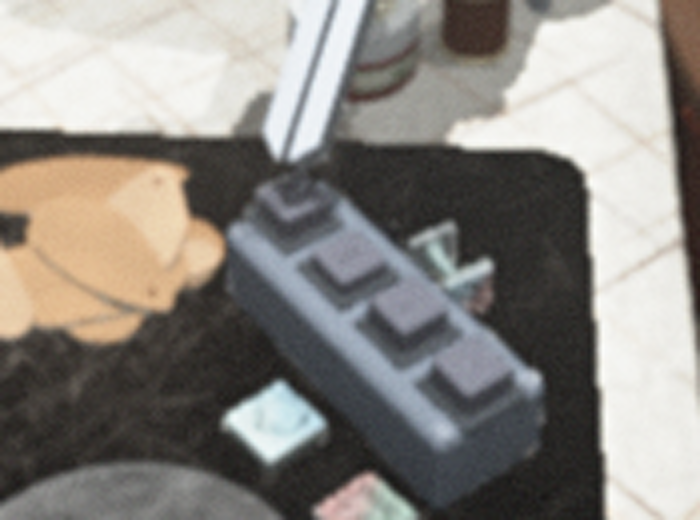

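```bash
cat > chk.py <<'E'
from plant import bot
import sys
from scipy.spatial.transform import Rotation as Rn
s=bot.get_state();e=s["position"]+Rn.from_quat(s["eef_rot"]).apply([.008,0,.199]);f=s["ft_force"]
print(e.round(4),f.round(2),round(s["clock"],2),s["q"][0].round(3));sys.exit(f[2]>1.8)
E
python3 -m pendant "[0.0056,-0.0008,0.0031,0,0,0,0, 0.0056,-0.0009,0.0032,0,0,0,0, 0,0,0,0,0,0,0, 0,0,0,0,0,0,0]" >/dev/null; python3 chk.py &&
python3 -m pendant "[0.0008,0,0.0006,0,0,0,0, 0,0,0,0,0,0,0]" >/dev/null && python3 chk.py &&
python3 -m pendant "[0.0008,0,0.0006,0,0,0,0, 0,0,0,0,0,0,0]" >/dev/null && python3 chk.py &&
python3 -m pendant "[0.0008,0,0.0006,0,0,0,0, 0,0,0,0,0,0,0]" >/dev/null && python3 chk.py &&
python3 -m pendant "[0.0008,0,0.0006,0,0,0,0, 0,0,0,0,0,0,0]" >/dev/null && python3 chk.py &&
python3 -m pendant "[0.0008,0,0.0006,0,0,0,0, 0,0,0,0,0,0,0]" >/dev/null && python3 chk.py &&
python3 -m pendant "[0.0008,0,0.0006,0,0,0,0, 0,0,0,0,0,0,0]" >/dev/null && python3 chk.py &&
python3 -m pendant "[0.0008,0,0.0006,0,0,0,0, 0,0,0,0,0,0,0]" >/dev/null && python3 chk.py &&
python3 -m pendant "[0.0008,0,0.0006,0,0,0,0, 0,0,0,0,0,0,0]" >/dev/null && python3 chk.py
```

```text
[ 0.4582 -0.2771  0.085 ] [-0.71 -0.52 -0.19] 5.85 -0.195False
```

```bash
sed -i 's/sys.exit(f\[2\]>1.8)/sys.exit(int(f[2]>1.8))/' chk.py
python3 -m pendant "[0.0008,0,0.0006,0,0,0,0, 0,0,0,0,0,0,0]" >/dev/null && python3 chk.py &&
python3 -m pendant "[0.0008,0,0.0006,0,0,0,0, 0,0,0,0,0,0,0]" >/dev/null && python3 chk.py &&
python3 -m pendant "[0.0008,0,0.0006,0,0,0,0, 0,0,0,0,0,0,0]" >/dev/null && python3 chk.py &&
python3 -m pendant "[0.0008,0,0.0006,0,0,0,0, 0,0,0,0,0,0,0]" >/dev/null && python3 chk.py &&
python3 -m pendant "[0.0008,0,0.0006,0,0,0,0, 0,0,0,0,0,0,0]" >/dev/null && python3 chk.py &&
python3 -m pendant "[0.0008,0,0.0006,0,0,0,0, 0,0,0,0,0,0,0]" >/dev/null && python3 chk.py &&
python3 -m pendant "[0.0008,0,0.0006,0,0,0,0, 0,0,0,0,0,0,0]" >/dev/null && python3 chk.py &&
python3 -m pendant "[0.0008,0,0.0006,0,0,0,0, 0,0,0,0,0,0,0]" >/dev/null && python3 chk.py
```

```text
[ 0.4582 -0.2774  0.0841] [ 0.39 -0.44 -0.12] 6.05 -0.195
[ 0.458  -0.2774  0.083 ] [ 0.39 -0.22  0.06] 6.25 -0.195
[ 0.4581 -0.2776  0.0822] [0.23 0.25 1.43] 6.45 -0.195
[ 0.4582 -0.2776  0.0812] [-0.55  0.87  1.65] 6.65 -0.195
[ 0.4581 -0.2776  0.0802] [-0.41  0.91  2.95] 6.85 -0.195
```

```bash
python3 -m pendant "[-0.0081,0,-0.0059,0,0,0,0, -0.0063,0.0169,0.0086,0,0,0,0, -0.0064,0.0169,0.0086,0,0,0,0, 0,0,0,0,0,0,0, 0.004,0,0.003,0,0,0,0, 0,0,0,0,0,0,0, 0,0,0,0,0,0,0]" >/dev/null && python3 chk.py &&
python3 -m pendant "[0.0008,0,0.0006,0,0,0,0, 0,0,0,0,0,0,0]" >/dev/null && python3 chk.py &&
python3 -m pendant "[0.0008,0,0.0006,0,0,0,0, 0,0,0,0,0,0,0]" >/dev/null && python3 chk.py &&
python3 -m pendant "[0.0008,0,0.0006,0,0,0,0, 0,0,0,0,0,0,0]" >/dev/null && python3 chk.py &&
python3 -m pendant "[0.0008,0,0.0006,0,0,0,0, 0,0,0,0,0,0,0]" >/dev/null && python3 chk.py &&
python3 -m pendant "[0.0008,0,0.0006,0,0,0,0, 0,0,0,0,0,0,0]" >/dev/null && python3 chk.py &&
python3 -m pendant "[0.0008,0,0.0006,0,0,0,0, 0,0,0,0,0,0,0]" >/dev/null && python3 chk.py &&
python3 -m pendant "[0.0008,0,0.0006,0,0,0,0, 0,0,0,0,0,0,0]" >/dev/null && python3 chk.py &&
python3 -m pendant "[0.0004,0,0.0003,0,0,0,0, 0,0,0,0,0,0,0]" >/dev/null && python3 chk.py &&
python3 -m pendant "[0.0004,0,0.0003,0,0,0,0, 0,0,0,0,0,0,0]" >/dev/null && python3 chk.py &&
python3 -m pendant "[0.0004,0,0.0003,0,0,0,0, 0,0,0,0,0,0,0]" >/dev/null && python3 chk.py
```

```text
[ 0.4828 -0.3075  0.0845] [-0.11  0.2   0.09] 7.55 -0.239
[ 0.4835 -0.3079  0.084 ] [ 0.1  -0.82  1.  ] 7.75 -0.24
[ 0.4837 -0.3081  0.0831] [ 0.42 -1.05  0.04] 7.95 -0.24
[ 0.4837 -0.3083  0.0821] [ 0.28 -0.3  -0.4 ] 8.15 -0.24
[ 0.4836 -0.3083  0.081 ] [-0.47 -0.19  0.12] 8.35 -0.24
[ 0.4837 -0.3083  0.08  ] [-0.7   1.05  0.63] 8.55 -0.24
[ 0.4836 -0.3082  0.079 ] [-0.06 -0.99  0.83] 8.75 -0.24
[ 0.4836 -0.3083  0.078 ] [ 0.11 -0.61 -0.44] 8.95 -0.24
[ 0.4837 -0.3084  0.0777] [-0.83  0.33  0.11] 9.15 -0.24
[ 0.4837 -0.3084  0.0774] [-0.27  0.34  2.15] 9.35 -0.24
```

```bash
python3 -m pendant "[-0.0121,0,-0.0089,0,0,0,0, -0.0064,0.0169,0.0086,0,0,0,0, -0.0064,0.0169,0.0087,0,0,0,0, 0,0,0,0,0,0,0, 0.0056,0,0.0042,0,0,0,0, 0,0,0,0,0,0,0, 0,0,0,0,0,0,0]" >/dev/null && python3 chk.py &&
python3 -m pendant "[0.0008,0,0.0006,0,0,0,0, 0,0,0,0,0,0,0]" >/dev/null && python3 chk.py &&
python3 -m pendant "[0.0008,0,0.0006,0,0,0,0, 0,0,0,0,0,0,0]" >/dev/null && python3 chk.py &&
python3 -m pendant "[0.0008,0,0.0006,0,0,0,0, 0,0,0,0,0,0,0]" >/dev/null && python3 chk.py &&
python3 -m pendant "[0.0008,0,0.0006,0,0,0,0, 0,0,0,0,0,0,0]" >/dev/null && python3 chk.py &&
python3 -m pendant "[0.0008,0,0.0006,0,0,0,0, 0,0,0,0,0,0,0]" >/dev/null && python3 chk.py;  python3 go.py .092
```

```text
[ 0.5083 -0.3383  0.0846] [ 1.09  0.44 -0.  ] 10.05 -0.28
[ 0.5091 -0.3388  0.0841] [ 0.03 -0.4  -0.12] 10.25 -0.28
[ 0.5093 -0.3391  0.0832] [-0.39  0.64  0.25] 10.45 -0.28
[ 0.5094 -0.3392  0.0824] [ 0.04 -0.23  1.24] 10.65 -0.281
[ 0.5095 -0.3393  0.0816] [-0.25 -0.47  1.27] 10.85 -0.28
[ 0.5094 -0.3393  0.0806] [-0.24  1.3   2.12] 11.05 -0.281
edge [ 0.5094 -0.3393  0.0806] tilt 53.9 q [-0.281  0.578  1.638 -1.03   1.228  0.558] F [-0.24  1.3   2.12] 11.05
K1 [ 0.0163 -0.0679 -0.0417]
K2 [ 0.0036 -0.0342 -0.0244]
K3 [-0.0091 -0.0004 -0.007 ]
K4 [-0.0217  0.0333  0.0104]
1mm up [-0.00081  0.      -0.00059]
```

```bash
python3 -m pendant "[-0.0097,0,-0.0071,0,0,0,0, -0.0063,0.0168,0.0086,0,0,0,0, -0.0063,0.0168,0.0086,0,0,0,0, 0,0,0,0,0,0,0, 0.006,0,0.0044,0,0,0,0, 0,0,0,0,0,0,0, 0,0,0,0,0,0,0]" >/dev/null && python3 chk.py &&
python3 -m pendant "[0.0008,0,0.0006,0,0,0,0, 0,0,0,0,0,0,0]" >/dev/null && python3 chk.py &&
python3 -m pendant "[0.0008,0,0.0006,0,0,0,0, 0,0,0,0,0,0,0]" >/dev/null && python3 chk.py &&
python3 -m pendant "[0.0008,0,0.0006,0,0,0,0, 0,0,0,0,0,0,0]" >/dev/null && python3 chk.py &&
python3 -m pendant "[0.0008,0,0.0006,0,0,0,0, 0,0,0,0,0,0,0]" >/dev/null && python3 chk.py;  python3 go.py .092
```

```text
[ 0.5338 -0.3689  0.084 ] [ 0.21 -0.82  0.19] 11.75 -0.316
[ 0.5347 -0.3693  0.0838] [-0.23 -0.31  0.92] 11.95 -0.316
[ 0.5348 -0.3696  0.0829] [0.07 0.25 0.31] 12.15 -0.316
[ 0.5349 -0.3698  0.0822] [0.58 0.37 1.54] 12.35 -0.316
[ 0.5349 -0.3698  0.0812] [-0.42  1.74  1.57] 12.55 -0.316
edge [ 0.5349 -0.3698  0.0812] tilt 53.9 q [-0.316  0.623  1.557 -1.035  1.221  0.51 ] F [-0.42  1.74  1.57] 12.55
K1 [ 0.0293 -0.1015 -0.0586]
K2 [ 0.0167 -0.0678 -0.0412]
K3 [ 0.004  -0.034  -0.0238]
K4 [-0.0086 -0.0003 -0.0065]
1mm up [-0.00081  0.      -0.00059]
```

```bash
python3 -m pendant "[0.0008,0,0.0006,0,0,0,0, 0,0,0,0,0,0,0]" >/dev/null; python3 chk.py
python3 -m pendant "[-0.012,0,-0.0088,0,0,0,0, 0.0064,-0.0169,-0.0086,0,0,0,0, 0.0064,-0.0169,-0.0086,0,0,0,0, 0.0064,-0.0169,-0.0086,0,0,0,0, 0.0064,-0.0168,-0.0086,0,0,0,0, 0,0,0,0,0,0,0, 0.005,0,0.0037,0,0,0,0, 0,0,0,0,0,0,0, 0,0,0,0,0,0,0]" >/dev/null; python3 chk.py; python3 go.py .079
```

```text
[ 0.5349 -0.3699  0.0802] [-0.39  0.57  2.38] 12.75 -0.316
[ 0.484  -0.3091  0.0881] [-0.23  0.07 -0.12] 13.65 -0.242
edge [ 0.484  -0.3091  0.0881] tilt 53.9 q [-0.242  0.52   1.713 -1.016  1.246  0.592] F [-0.23  0.07 -0.12] 13.65
K1 [ 0.0205 -0.0345 -0.0126]
K2 [ 0.0078 -0.0008  0.0047]
K3 [-0.0049  0.033   0.0221]
K4 [-0.0175  0.0667  0.0394]
1mm up [-0.00081  0.      -0.00059]
```

Over the latched key (K2); now press it to about 9 mm in small steps.

```bash
python3 -m pendant "[0.0039,-0.0004,0.0024,0,0,0,0, 0.0039,-0.0004,0.0024,0,0,0,0, 0,0,0,0,0,0,0]" >/dev/null; python3 chk.py
python3 -m pendant "[0.0008,0,0.0006,0,0,0,0, 0.0008,0,0.0006,0,0,0,0, 0,0,0,0,0,0,0]" >/dev/null; python3 chk.py
python3 -m pendant "[0.0008,0,0.0006,0,0,0,0, 0,0,0,0,0,0,0]" >/dev/null; python3 chk.py
python3 -m pendant "[0.0008,0,0.0006,0,0,0,0, 0,0,0,0,0,0,0]" >/dev/null; python3 chk.py
python3 -m pendant "[0.0008,0,0.0006,0,0,0,0, 0,0,0,0,0,0,0]" >/dev/null; python3 chk.py
```

```text
[ 0.4824 -0.3074  0.078 ] [-0.01  0.06 -0.71] 13.95 -0.239
[ 0.483  -0.3076  0.0774] [-0.65  0.67  1.71] 14.25 -0.239
[ 0.483  -0.3077  0.0769] [-0.11  0.41  3.3 ] 14.45 -0.239
[ 0.483  -0.3077  0.0757] [-1.82  1.53  6.08] 14.65 -0.239
[ 0.483  -0.3078  0.0751] [-1.15  2.32  6.5 ] 14.85 -0.239
```

```bash
python3 -m pendant "[0.0008,0,0.0006,0,0,0,0, 0,0,0,0,0,0,0]" >/dev/null; python3 chk.py
python3 -m pendant "[0.0008,0,0.0006,0,0,0,0, 0,0,0,0,0,0,0]" >/dev/null; python3 chk.py
python3 -m pendant "[0.0008,0,0.0006,0,0,0,0, 0,0,0,0,0,0,0]" >/dev/null; python3 chk.py
```

```text
[ 0.483  -0.3078  0.0743] [-2.49  3.19  6.51] 15.05 -0.239
[ 0.483  -0.3078  0.0734] [-2.39  3.4   8.26] 15.25 -0.239
[ 0.483  -0.3078  0.0726] [-1.12  3.04  8.11] 15.45 -0.239
```

```bash
python3 -m pendant "[0.0004,0,0.0003,0,0,0,0, 0,0,0,0,0,0,0, -0.0081,0,-0.0059,0,0,0,0, -0.0162,0,-0.0118,0,0,0,0, -0.0243,0,-0.0177,0,0,0,0, -0.0243,0,-0.0177,0,0,0,0, 0,0,0,0,0,0,0, 0,0,0,0,0,0,0]"
python3 - <<'E'
from h import *
n,(x0,y0,x1,y1)="side",(235,245,340,345)
i0=bot.snapshot(n);cv2.imwrite("pics/s4f.png",i0);T=bot.snapshot("top");cv2.imwrite("pics/t4f.png",T)
a=cv2.resize(i0[200:360,200:350],(400,427),interpolation=cv2.INTER_CUBIC);b=cv2.resize(T[140:290,190:440],(400,240),interpolation=cv2.INTER_CUBIC)
o=np.zeros((427,800,3),np.uint8);o[:,:400]=a;o[:240,400:]=b;cv2.imwrite("pics/v4.png",o)
im=cv2.resize(i0[y0:y1,x0:x1],None,fx=4,fy=4,interpolation=cv2.INTER_CUBIC)
b,g,r=[im[...,i].astype(int) for i in range(3)]
m=cv2.morphologyEx(((r>85)&(b-r<28)&(g-r<9)).astype(np.uint8),cv2.MORPH_OPEN,np.ones((9,9)))
k,l,st,ce=cv2.connectedComponentsWithStats(m)
for i in range(1,k):
    if 2500<st[i,4]<5000:
        px=(ce[i]+.5)/4-.5+[x0,y0]; print(st[i].tolist(),px.round(1),*[ray(n,px,z)[:2].round(4) for z in(.081,.076)])
E
```

```text
clock: 16.25
position: [0.5305, -0.159, 0.2847]
eef_rot: [0.72, 0.526, -0.365, 0.267]
ft_force: [0.3, 0.4, 0.4]
gripper_width: 0.004
finger_force: 0.0
[0, 44, 50, 128, 3383] [239.1 275.4] [ 0.4215 -0.3107] [ 0.4205 -0.3056]
[76, 50, 76, 51, 2544] [263.  263.2] [ 0.4581 -0.2786] [ 0.4575 -0.2732]
[127, 97, 83, 59, 2877] [276.1 276.4] [ 0.4828 -0.3092] [ 0.4824 -0.304 ]
[186, 150, 82, 64, 3239] [290.8 290.1] [ 0.5083 -0.3387] [ 0.5082 -0.3338]
[253, 210, 79, 66, 3426] [307.2 305.2] [ 0.535  -0.3692] [ 0.5351 -0.3646]
[0, 346, 99, 54, 3504] [244.  339.3] [ 0.4461 -0.4397] [ 0.4454 -0.4357]
```

View pics/v4.png

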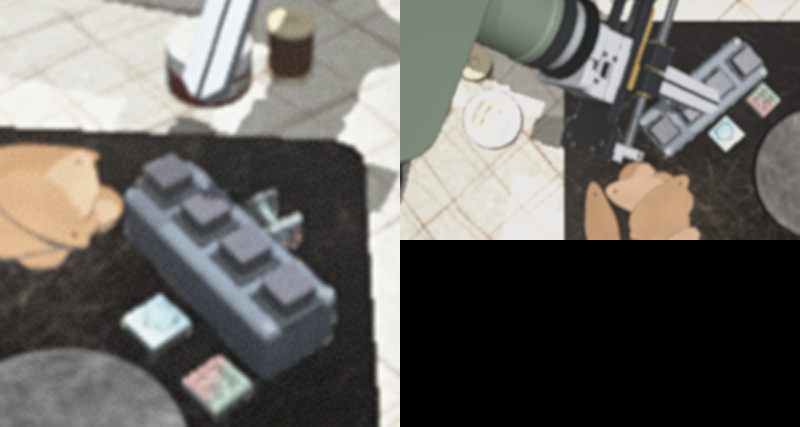

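```bash
python3 -c "
from plant import bot
print(bot.get_state()['dq'].round(3));print(bot.sign_off())"
```

```text
[ 0.001  0.012  0.007 -0.004  0.004 -0.001]
the job is handed in; nothing more can be done
None
```

Job handed in at about 16 s: I tapped the four keys in order with about 2–3 N each, then pressed the latched second key until it let go. The last picture shows all four keys up, the stamps look unmoved, and the finger was clear of the box.

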